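# Clear the paddle-headed dog from the board holder's T-slot

### The arm

A 6-joint arm with a two-finger parallel gripper is mounted at the origin on the work surface. World frame = base frame: x ahead of the robot, y to its left, z up, the work surface at z = 0. Lengths are in m, angles in rad, forces in N, time in s.
With the tool pointing down it reaches from about 0.35 to 0.875 m from the base axis. Payload 15.5 kg.
Tool frame: the origin (TCP) lies at the very end of the fingers, on their centre line; the grasp point (between the pads) lies manip.grip_depth behind it (manip.grip_depth is the distance from the TCP to the grasp point, in m); z points along the fingers, y is the line along which they close (so a half turn about z gives the same grasp; the last joint's range is limited). The gripper opens to 85 mm and grips with 20 to 120 N. Pads are 22 mm wide; open, the fingers measure 114 mm over their backs; the gripper's body (76 mm by 85 mm) begins 54 mm behind the grasp point. The pads swing forward as they close: fully open they stand 13 mm farther back than shut.
Start: joints at [-1.252, 0.494, 1.345, -0, 1.302, -0.096], TCP at [0.252, -0.572, 0.192] pointing down, gripper open.
Joint ranges: [-2.91, 2.91], [-0.82, 2.16], [0.22, 2.67], [-1.22, 4.37], [0.12, 2.79], [-3.08, 3.08]. Speed limits (rad/s): [1.89, 1.89, 2.57, 3.01, 3.01, 3.01].

### API

Orientations are given as a rotation vector (axis times angle).
In Python, from workcell import manip, snapshot, get_calibration, nets gives the robot as it stands.
- The arm moves only by the tool carry_out, never from a script. Its argument "steps" is a list of rows, each an object with "hand": the opening in per cent of the stroke, from 0 (shut) to 100 (fully open); "linear": the shift along the tool's x, y, z in units of 30 mm (1.0 is 30 mm), a list of three; "delta_rot": the turn, a rotation vector about the tool's x, y, z in units of 5 degrees (1.0 is 5 degrees), a list of three. In form: [{"hand": hand, "linear": [x, y, z], "delta_rot": [rx, ry, rz]}, ...]. A call has 1 to 10 rows; each row shifts and turns the commanded pose from where the row before left it, along the tool's axes as they then stand; what a row does not reach is not made up. A row lasts 1/10 s, in which the tool goes at most 50 mm and 8.59 degrees, less where a joint would pass 70% of its speed; a pose out of reach is approached as far as the arm can. A call is refused whole if a number of a shift passes 1 or a number of a turn 1, either way. A call with a gripper value outside its range is refused whole. The fingers move at their own pace and stop on an object; the grip force is fixed at half the most. Time passes only in rows, so rows that do not move let the fingers close. It gives the time, the measured TCP pose, the force, the opening and the grip force at its end, in the units of the state.
- manip.get_state(): the state, without advancing time (a new reading comes with each control period).
- snapshot(name): name is "scene" or "top" or "wrist"; returns the picture (400x640x3 uint8, blue, green, red); there is no depth.
- get_calibration(name): a dict with "vertical_fov" (degrees; the focal length in pixels is half the picture's height over the tangent of half this angle, whatever the lens; pixels are square), "cx", "cy" (the principal point, pixels), "dist_coeffs" ([k1, k2, p1, p2, k3] as OpenCV has them; the pictures are not rectified), "R" (3x3) and "t" (3): a world point X has camera coordinates R X + t. Camera axes: x right, y down, z forward; pixel columns grow to the right and rows downward; lengths in m; the calibration is good to about 2 mm. A picture is of the moment at which its call begins: read the wrist's pose just before it. get_calibration takes no time and is no camera call; for the wrist camera it gives the pose at the moment of the call.
- manip.finish_job(): hands the job in; it is judged then, once.
Trained networks look in the newest picture that a camera, given by its name, has taken for a name from the list of things; names that differ only in an ending like _2 or _b are one class to them, and where a whole thing is asked for, a point or a joint stands for the part that bears it (a point fixed in the world has none). Each returns a list of dicts, best first, with "score" (0 to 1); they miss things now and then, are a little off and sometimes report something else, mostly with a low value. They report only what shows in the picture. A call takes as long as a camera call.
- nets.look_for(name, camera): "position" ([x, y, z] in m, in the coordinates of the camera as it stood for that picture, good to about 4 mm: the middle of the surface that is visible of it).
- nets.silhouettes(name, camera): "region" (400x640 bool, what is visible of it).
- nets.tip_of(name, camera): "position" ([x, y, z] in m, in the coordinates of the camera as it stood for that picture, good to about 4 mm: a listed point, or the origin of a listed thing).
The state is a dict: "time_s": time; "q": joint angles; "dq": joint speeds; "tau": joint torques, N m; "tcp_pos": TCP position; "ee_rot": TCP orientation; "ft_force": force on the tool from outside, world axes, zero at the start; "moment": the same for the moment, N m; "opening": opening from 0.0 (shut) to 1.0 (fully open); "grasp_force": force on a finger pad.
Only numpy, scipy, OpenCV 4.12 (cv2) and the standard library are available. Lean on these libraries where they do the work, as an engineer would, in place of code of your own. Each camera call takes 0.05 s, during which the arm holds its last target. There are 200 camera calls.

### The job

The circuit-board holder on the repair bench has to be cleared for a wider board. Slide the clamp dog with the flat upright paddle head along its T-slot to the open end, lift it out there, and stand it upright in the parts tray, setting it down rather than dropping it. Leave the dog with the round knob where it is.

Things in the scene. Friction and masses are not known exactly. Their poses are not given: they have to be found in the camera images.
- paddle_dog: Dog to remove: bare steel, 65 mm high, about 0.2 kg, slides freely. Foot 33 (x) x 40 (y) x 9 mm thick, captive in a T-slot; neck 12 x 20 mm up to 20 mm; then a flat upright paddle 16 mm thick (x), 34 mm long (y, along the slot), from 20 to 65 mm above the origin. Grip the paddle across x, pad centres about 46 mm above the origin. Origin: centre of foot's underside, z up.
- knob_dog: Dog to leave alone, in the other T-slot: bare steel, same foot and neck, but a round knob head 38 mm across; 55 mm high overall. Origin: centre of the foot's underside.
- holder: Fixed grey plate 220 (x) x 280 (y) x 10 mm with two aluminium T-slot rails along y, centred at x = -50 and +50 mm, tops at z = 28, 54 wide, from y = -60 (open mouth) to +140 (closed). Slot 38 wide, 12 high, floor z = 10; gap between lips 20. Beyond the mouth the bare plate is level with the slot floor: a dog lifts free once its origin passes y = -80 (-98 is safe). Origin: underside centre; z up.
- tray: Fixed empty square parts tray of bare aluminium, 150 x 150 mm outside, 20 mm high, 4 mm walls and floor, open on top. Origin: centre of its underside; x and y along its sides, z up.

How it is judged:
On the way:
1. the paddle dog has been slid along the slot to the open mouth, its foot still down in the slot (y of paddle_dog in the frame of holder below -0.062 m and z of paddle_dog in the frame of holder below 0.02 m), for 0.05 s.
At the end, for the whole second after the job is handed in: The paddle dog stands at rest inside the tray, its foot on the tray floor (origin within 60 mm of the tray's centre along each side and less than 12 mm above the tray's underside), upright within 10 degrees; the knob dog is within 15 mm of where it started (x of paddle_dog in the frame of tray between -0.06 and 0.06 m and y of paddle_dog in the frame of tray between -0.06 and 0.06 m and z of paddle_dog in the frame of tray below 0.012 m and angle between paddle_dog's own z axis and vertical below 0.17 rad and linear speed of paddle_dog below 0.02 m/s and distance of knob_dog from where it was at the start of the episode below 0.015 m); the robot touches nothing.
It fails at once if the knob dog is shifted by more than 15 mm (distance of knob_dog from where it was at the start of the episode above 0.015 m).
It fails at once if the paddle dog is let go with its foot more than 50 mm above the bench (dropped) (height (world z) of paddle_dog above 0.05 m and contact force between the fingers and paddle_dog below 0.1 N).
It also fails if it takes over 42 s, if anything falls off the work surface, if the arm or the gripper's body presses on something with over 40 N, if the wrist force passes 120 N, or if a joint passes its speed limit or range.

## Working session

There is one attempt and no reset: what is moved stays moved. The work goes in short steps, Python scripts to look and compute and a tool call to move; the robot and the scene stay as the last step left them, time stands still between calls to the robot, and variables do not carry over. Pictures are saved under pics/ and viewed, at most 10 in all, crops included, and the job is handed in when it is done.

Besides the shell and the picture viewer there is one more tool, called as name(argument=value, ...), one argument or row to a line, values as JSON. carry_out: Moves the arm, as the interface text tells. Its arguments: {"type":"object","properties":{"steps":{"type":"array","items":{"type":"object","properties":{"hand":{"type":"number"},"linear":{"type":"array","items":{"type":"number"}},"delta_rot":{"type":"array","items":{"type":"number"}}}}}},"required":["steps"]}

```bash
mkdir -p pics; cat > h.py <<'E'
import numpy as np,cv2
from workcell import manip,snapshot,get_calibration,nets
def world(p,c):
    return np.array(c["R"]).T@(np.array(p)-np.array(c["t"]))
def K(c):
    f=200/np.tan(np.radians(c["vertical_fov"])/2); return np.array([[f,0,c["cx"]],[0,f,c["cy"]],[0,0,1.]])
def proj(P,c):
    return cv2.projectPoints(np.atleast_2d(np.array(P,float)),cv2.Rodrigues(np.array(c["R"]))[0],np.array(c["t"],float),K(c),np.array(c["dist_coeffs"],float))[0].reshape(-1,2)
def ray(uv,z,c):
    n=cv2.undistortPoints(np.array([[uv]],float),K(c),np.array(c["dist_coeffs"],float)).ravel()
    R=np.array(c["R"]);o=-R.T@np.array(c["t"]);d=R.T@np.array([n[0],n[1],1]);return o+d*(z-o[2])/d[2]
E
python3 - <<'E'
from h import *
for n in ["scene","top"]:
    im=snapshot(n);c=get_calibration(n);cv2.imwrite(f"pics/{n}1.png",im)
    print(n,np.round(-np.array(c["R"]).T@c["t"],3))
    for o in ["paddle_dog","knob_dog","holder","tray"]:
        for f in (nets.tip_of,nets.look_for):
            print(o,f.__name__,[(round(r["score"],2),np.round(world(r["position"],c),4).tolist()) for r in f(o,n)[:2]])
s=manip.get_state();print(s,manip.grip_depth)
E
```

```text
scene [ 1.185 -0.11   0.591]
paddle_dog call [(0.94, [0.6475, 0.153, 0.0093])]
paddle_dog call [(0.84, [0.6506, 0.1479, 0.0585])]
knob_dog call [(0.61, [0.5346, 0.1025, 0.0064])]
knob_dog call [(0.59, [0.5409, 0.0979, 0.0608])]
holder call []
holder call [(0.91, [0.6096, 0.0508, 0.0129])]
tray call [(0.62, [0.4766, -0.2968, 0.0014])]
tray call [(0.82, [0.4773, -0.2947, 0.004])]
top [ 0.392 -0.049  0.825]
paddle_dog call [(0.74, [0.6454, 0.148, 0.0114])]
paddle_dog call [(0.82, [0.6385, 0.1436, 0.0639])]
knob_dog call [(0.73, [0.529, 0.1001, 0.0058])]
knob_dog call [(0.75, [0.5294, 0.0948, 0.0613])]
holder call [(0.72, [0.5754, 0.062, -0.0015])]
holder call [(0.6, [0.5708, 0.051, 0.0111])]
tray call [(0.75, [0.4717, -0.2945, 0.001])]
tray call [(0.96, [0.4724, -0.2976, 0.0031]), (0.37, [0.5294, 0.0939, 0.0627])]
{'time_s': 0.9, 'q': array([-1.25152962e+00,  4.93612193e-01,  1.34549102e+00, -1.37030246e-06,
        1.30247554e+00, -9.54861742e-02]), 'dq': array([ 9.99688817e-04,  5.87179293e-04, -1.90179845e-03,  1.33053710e-03,
        8.88765775e-05,  4.54709398e-04]), 'tau': array([ 1.67637681e-03, -8.82021260e+01, -3.84268713e+01,  5.60936905e-05,
        1.04954121e-03, -2.83985366e-05]), 'tcp_pos': array([ 0.25186731, -0.5720192 ,  0.19247243]), 'ee_rot': array([3.07426853e+00, 6.46830449e-01, 3.76395682e-07]), 'ft_force': array([-0.26745922, -0.55082668, -0.14260369]), 'moment': array([ 0.03291032, -0.04677895,  0.04014155]), 'grasp_force': 0.0, 'opening': 1.0019201689882469} 0.0187
```

View pics/top1.png

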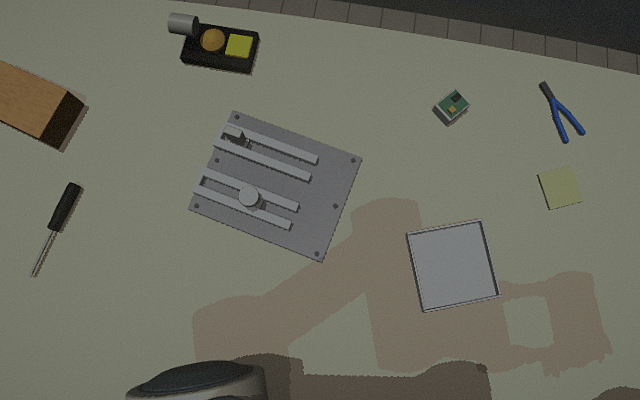

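View pics/scene1.png

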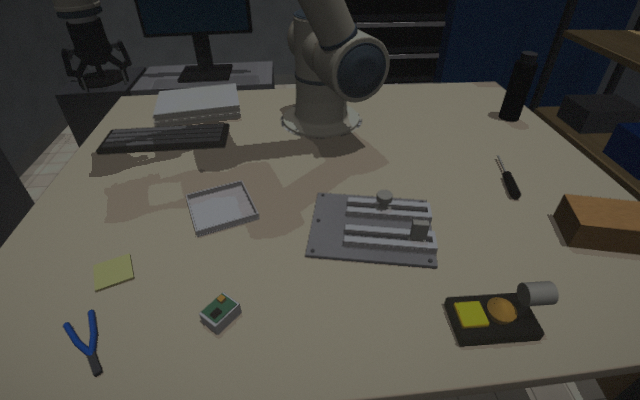

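The top view shows the holder, with plate corners near (235,111), (361,158), (322,262) and (189,208). The slot mouths are on the right, the paddle dog is at (237,137), the knob is at (249,197), and the tray corners run (406,234) to (498,295). The scene view agrees. Next I fit the holder and tray poses from their silhouettes.

```bash
cat > fit.py <<'E'
from h import *
from scipy.optimize import minimize,least_squares
obs={}
for n in ["scene","top"]:
    snapshot(n);c=get_calibration(n)
    for o in ["paddle_dog","knob_dog","holder","tray"]:
        r=nets.silhouettes(o,n)
        if r: obs[n,o]=(r[0]["region"],c); print(n,o,round(r[0]["score"],2),r[0]["region"].sum())
import pickle;pickle.dump(obs,open("obs.pkl","wb"))
def hull(p): return cv2.convexHull(p.astype(np.float32)).reshape(-1,2)
def box(x,y,z0,z1,cx=0,cy=0): return [[cx+a*x/2,cy+b*y/2,z] for a in(-1,1) for b in(-1,1) for z in(z0,z1)]
parts={"holder":[box(220,280,0,10)],"tray":[box(150,150,0,20)]}
def iou(p,o,cams):
    t=0;R=np.array([[np.cos(p[2]),-np.sin(p[2])],[np.sin(p[2]),np.cos(p[2])]])
    for n in cams:
        if (n,o) not in obs: continue
        m,c=obs[n,o];S=4
        P=np.array(parts[o][0],float)/1000;P[:,:2]=P[:,:2]@R.T+p[:2]
        poly=hull(proj(P,c)); img=np.zeros((400,640),np.uint8)
        big=np.zeros((1600,2560),np.uint8);cv2.fillConvexPoly(big,np.int32(np.round((poly+.5)*S*16)),255,shift=4)
        a=cv2.resize(big,(640,400),interpolation=cv2.INTER_AREA)/255.
        mm=m.astype(np.uint8)
        cnt,_=cv2.findContours(mm,cv2.RETR_EXTERNAL,cv2.CHAIN_APPROX_NONE)
        if o=="holder": mm=cv2.fillConvexPoly(np.zeros_like(mm),cv2.convexHull(np.vstack([k for k in cnt if len(k)>30])),1)
        else: mm=cv2.drawContours(mm,cnt,-1,1,-1)
        t+=np.abs(a-mm).sum()/mm.sum()
    return t
for o,x0 in (("holder",[.573,.055,.36]),("tray",[.472,-.296,.17])):
    for cams in (["top"],["scene"],["top","scene"]):
        d=np.array([.01,.01,.06]);sx=np.array([x0]+[np.array(x0)+d*e for e in np.eye(3)])
        r=minimize(iou,x0,args=(o,cams),method="Nelder-Mead",options=dict(initial_simplex=sx,maxiter=150,xatol=1e-4,fatol=1e-4))
        print(o,cams,np.round(r.x,4),round(r.fun,4))
E
python3 fit.py
```

```text
scene paddle_dog 0.87 338
scene knob_dog 0.57 253
scene holder 0.87 7462
scene tray 0.82 2780
top paddle_dog 0.74 344
top knob_dog 0.78 450
top holder 0.62 15307
top tray 0.73 410
holder ['top'] [ 0.5741  0.0618 -0.2079] 0.0396
holder ['scene'] [ 0.5766  0.0644 -0.2146] 0.0355
holder ['top', 'scene'] [ 0.576   0.0642 -0.2097] 0.0811
tray ['top'] [ 1.2253 -0.786  -1.87  ] 1.0
tray ['scene'] [ 0.4748 -0.2949  0.3419] 0.039
tray ['top', 'scene'] [ 0.4782 -0.2932  0.3204] 17.1231
```

```bash
python3 - <<'E'
from h import *
c=get_calibration("top")
P=[ray(u,.01,c)[:2] for u in [(235,111),(361,158),(322,262),(189,208)]]
print(np.round(P,4),np.mean(P,0))
for a,b in((0,1),(3,2),(0,3),(1,2)):
    d=P[b]-P[a];print(np.linalg.norm(d),np.arctan2(d[1],d[0]))
T=[ray(u,.02,c)[:2] for u in [(406,234),(481,220),(498,296),(422,312)]];print(np.round(T,4),np.mean(T,0))
im=snapshot("top")
cv2.imwrite("pics/c2.png",cv2.resize(im[95:275,175:375],None,fx=3.3,fy=3.3,interpolation=cv2.INTER_CUBIC))
# hypothesised overlays of wrist view target
print(np.round(get_calibration("wrist")["R"],3), get_calibration("wrist")["vertical_fov"])
cw=get_calibration("wrist");print(-np.array(cw["R"]).T@cw["t"], cw["dist_coeffs"])
E
```

```text
[[ 0.7069  0.1693]
 [ 0.6497 -0.0957]
 [ 0.4374 -0.0523]
 [ 0.4971  0.2174]] [0.57281161 0.05967764]
0.2710780959847309 -1.7834996531120386
0.2762242909310851 -1.7886854360501088
0.21524774896352536 2.9161842301626626
0.21667618819412882 2.9400020406416916
[[ 0.5135 -0.1996]
 [ 0.5629 -0.3391]
 [ 0.4258 -0.3847]
 [ 0.3761 -0.2469]] [ 0.46956868 -0.2925747 ]
[[ 0.403 -0.915  0.   ]
 [-0.876 -0.386  0.289]
 [-0.265 -0.117 -0.957]] 60.159407438238176
[ 0.31918187 -0.54263564  0.37385564] [-0.05117511  0.          0.          0.          0.        ]
```

View pics/c2.png

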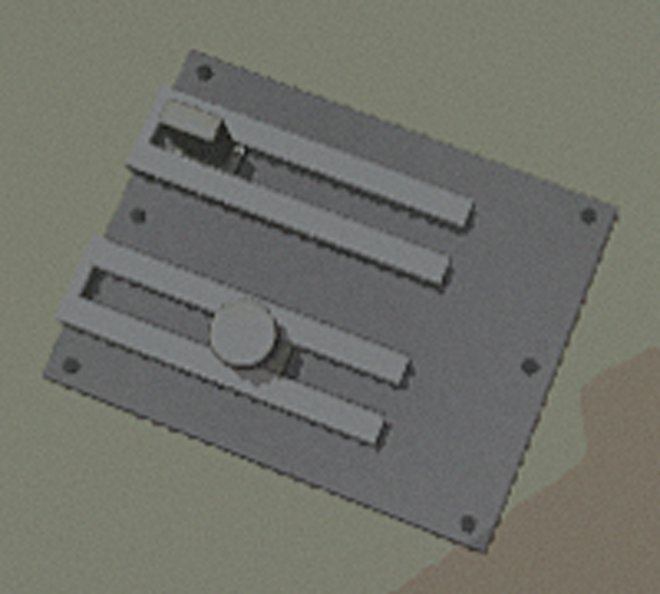

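The close-up confirms the layout: the paddle is at the closed end of the +x slot and the mouths face right. The holder is at about (0.575, 0.063) with yaw about -0.212. I'll move to a viewing pose over the slot and align the tool's yaw.

carry_out(
  steps=[
    {"hand": 100,"linear": [0.96,-0.695,0],"delta_rot": [0,0,0]},
    {"hand": 100,"linear": [0.96,-0.695,0],"delta_rot": [0,0,0]},
    {"hand": 100,"linear": [0.96,-0.695,0],"delta_rot": [0,0,0]},
    {"hand": 100,"linear": [0.96,-0.695,0],"delta_rot": [0,0,0]},
    {"hand": 100,"linear": [0.96,-0.695,0],"delta_rot": [0,0,0]},
    {"hand": 100,"linear": [0.96,-0.695,0],"delta_rot": [0,0,0]},
    {"hand": 100,"linear": [0.96,-0.695,0],"delta_rot": [0,0,0]},
    {"hand": 100,"linear": [0.96,-0.695,0],"delta_rot": [0,0,0]},
    {"hand": 100,"linear": [0.96,-0.695,0],"delta_rot": [0,0,0]},
    {"hand": 100,"linear": [0.96,-0.695,0],"delta_rot": [0,0,0]},
  ],
)

```text
time_s: 2.45
tcp_pos: [0.4321, -0.2639, 0.1926]
ee_rot: [3.074, 0.647, 0.0]
ft_force: [0.6, -0.1, 1.4]
opening: 0.999
grasp_force: 0.0
```

carry_out(
  steps=[
    {"hand": 100,"linear": [0.96,-0.695,0],"delta_rot": [0,0,0]},
    {"hand": 100,"linear": [0.96,-0.695,0],"delta_rot": [0,0,0]},
    {"hand": 100,"linear": [0.96,-0.695,0],"delta_rot": [0,0,0]},
    {"hand": 100,"linear": [0.96,-0.695,0],"delta_rot": [0,0,0]},
    {"hand": 100,"linear": [0.96,-0.695,0],"delta_rot": [0,0,0]},
    {"hand": 100,"linear": [0.96,-0.695,0],"delta_rot": [0,0,0]},
    {"hand": 100,"linear": [0.96,-0.695,0],"delta_rot": [0,0,0]},
    {"hand": 100,"linear": [0.96,-0.695,0],"delta_rot": [0,0,0]},
    {"hand": 100,"linear": [0.96,-0.695,0],"delta_rot": [0,0,0]},
    {"hand": 100,"linear": [0.96,-0.695,0],"delta_rot": [0,0,0]},
  ],
)

```text
time_s: 3.45
tcp_pos: [0.6116, 0.0432, 0.1926]
ee_rot: [3.074, 0.647, 0.0]
ft_force: [0.9, 0.4, -0.7]
opening: 0.997
grasp_force: 0.0
```

carry_out(
  steps=[
    {"hand": 100,"linear": [0.96,-0.695,0],"delta_rot": [0,0,-0.9]},
    {"hand": 100,"linear": [0,0,0],"delta_rot": [0,0,-1]},
    {"hand": 100,"linear": [0,0,0],"delta_rot": [0,0,-1]},
    {"hand": 100,"linear": [0,0,0],"delta_rot": [0,0,-1]},
    {"hand": 100,"linear": [0,0,0],"delta_rot": [0,0,-1]},
    {"hand": 100,"linear": [0,0,0],"delta_rot": [0,0,-1]},
    {"hand": 100,"linear": [0,0,0],"delta_rot": [0,0,-1]},
    {"hand": 100,"linear": [0,0,0],"delta_rot": [0,0,-1]},
    {"hand": 100,"linear": [0,0,0],"delta_rot": [0,0,-1]},
    {"hand": 100,"linear": [0,0,0],"delta_rot": [0,0,-1]},
  ],
)

```text
time_s: 4.45
tcp_pos: [0.6289, 0.0725, 0.1925]
ee_rot: [-2.518, -1.879, -0.0]
ft_force: [-0.5, 0.1, -0.0]
opening: 0.997
grasp_force: 0.0
```

carry_out(
  steps=[
    {"hand": 100,"linear": [0,0,0],"delta_rot": [0,0,-0.9]},
    {"hand": 100,"linear": [0,0,0],"delta_rot": [0,0,0]},
    {"hand": 100,"linear": [0,0,0],"delta_rot": [0,0,0]},
  ],
)

```text
time_s: 4.75
tcp_pos: [0.6289, 0.0724, 0.1925]
ee_rot: [2.448, 1.969, 0.0]
ft_force: [0.1, 0.1, 1.6]
opening: 0.996
grasp_force: 0.0
```

```bash
python3 - <<'E'
from h import *
s=manip.get_state();c=get_calibration("wrist");im=snapshot("wrist");cv2.imwrite("pics/w1.png",im)
R=cv2.Rodrigues(s["ee_rot"])[0];print(s["tcp_pos"],s["time_s"],"tool y yaw",np.arctan2(R[1,1],R[0,1]),R[:,2])
for o in ["paddle_dog","holder","knob_dog"]:
    for f in (nets.tip_of,nets.look_for):
        print(o,[(round(r["score"],2),np.round(world(r["position"],c),4).tolist()) for r in f(o,"wrist")[:2]])
import pickle;pickle.dump(c,open("cw1.pkl","wb"))
E
```

```text
[0.62893621 0.07244844 0.19249061] 4.75 tool y yaw -0.21599906629817814 [ 2.55248206e-05  1.41657134e-05 -1.00000000e+00]
paddle_dog [(0.79, [0.6431, 0.1519, 0.0044])]
paddle_dog [(0.97, [0.6452, 0.1499, 0.0684])]
holder [(0.87, [0.5743, 0.0667, 0.0007])]
holder [(0.84, [0.5859, 0.0829, 0.0135])]
knob_dog [(0.64, [0.5336, 0.1017, 0.0081])]
knob_dog [(0.61, [0.5321, 0.1051, 0.0649])]
```

View pics/w1.png

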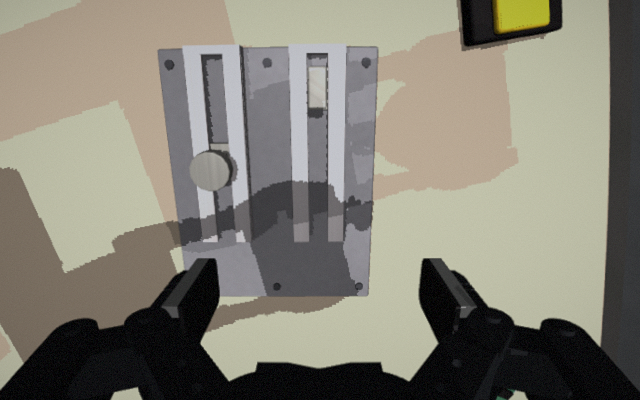

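The wrist view shows the right rail running from (293–347, 46) to (293–344, 241), with the slot between columns 307 and 328 and the paddle top at about (317, 87). I'll take rail and paddle edges from gradients.

```bash
python3 - <<'E'
from h import *
import pickle
c=pickle.load(open("cw1.pkl","rb"));im=cv2.imread("pics/w1.png")
g=cv2.GaussianBlur(cv2.cvtColor(im,cv2.COLOR_BGR2GRAY).astype(float),(3,5),0)
def edge(y,x0,w,sgn):
    xs=np.arange(x0-w,x0+w+1);d=sgn*(g[y,xs+1]-g[y,xs-1]);i=int(d.argmax())
    if 0<i<len(xs)-1: k=(d[i-1]-d[i+1])/(2*(d[i-1]-2*d[i]+d[i+1]+1e-9))
    else:k=0
    return xs[i]+k,d[i]
for name,x0,sgn,hx,rows in (("outL",293,1,23,list(range(60,170,6))),("inL",307,-1,40,list(range(118,175,4))+list(range(200,238,4))),("inR",328,1,60,list(range(118,175,4))+list(range(200,238,4))),("outR",346,-1,77,list(range(60,170,6)))):
    P=[]
    for y in rows:
        x,m=edge(y,x0,5,sgn)
        if m>12:P.append(ray((x,y),.028,c)[:2])
    P=np.array(P);vx,vy,px,py=cv2.fitLine(P.astype(np.float32),cv2.DIST_HUBER,0,.01,.01).ravel()
    if vy<0:vx,vy=-vx,-vy
    # x at y=.07 
    print(name,len(P),"yaw",round(-np.arctan2(vx,vy),4),"x at y=0.06",round(px+vx*(.06-py)/vy,4))
print("paddle cols",[(y,np.round([edge(y,309,4,1)[0],edge(y,326,4,-1)[0]],2).tolist()) for y in range(70,104,5)])
print("col 317",[int(v) for v in g[50:120:2,317]])
for u in ((317.5,66),(317.5,107)): print(ray(u,.075,c))
print("mouth",ray((301,241),.028,c),ray((336,241),.028,c))
E
```

```text
outL 19 yaw -0.2114 x at y=0.06 0.5981
inL 25 yaw -0.2075 x at y=0.06 0.6146
inR 25 yaw -0.2108 x at y=0.06 0.6359
outR 19 yaw -0.2122 x at y=0.06 0.6523
paddle cols [(70, [308.66, 324.84]), (75, [309.03, 325.01]), (80, [309.05, 324.79]), (85, [309.05, 325.01]), (90, [309.06, 324.73]), (95, [309.15, 325.03]), (100, [309.17, 324.91])]
col 317 [189, 148, 75, 90, 134, 150, 150, 146, 152, 184, 190, 189, 189, 190, 191, 190, 189, 187, 189, 191, 191, 189, 187, 182, 177, 177, 178, 177, 150, 87, 63, 62, 62, 64, 94]
[0.64859524 0.16662467 0.075     ]
[0.64159388 0.13476921 0.075     ]
mouth [ 0.59329231 -0.00070318  0.028     ] [ 0.63047391 -0.00884704  0.028     ]
```

carry_out(
  steps=[
    {"hand": 100,"linear": [0.89,-0.035,0.3],"delta_rot": [0,0,-0.055]},
    {"hand": 100,"linear": [0.89,0,0.4],"delta_rot": [0,0,0]},
    {"hand": 100,"linear": [0.88,0,0.4],"delta_rot": [0,0,0]},
    {"hand": 100,"linear": [0,0,0.9],"delta_rot": [0,0,0]},
    {"hand": 100,"linear": [0,0,0.9],"delta_rot": [0,0,0]},
    {"hand": 100,"linear": [0,0,0.9],"delta_rot": [0,0,0]},
    {"hand": 100,"linear": [0,0,0.8],"delta_rot": [0,0,0]},
    {"hand": 100,"linear": [0,0,0.55],"delta_rot": [0,0,0]},
    {"hand": 100,"linear": [0,0,0],"delta_rot": [0,0,0]},
  ],
)

```text
time_s: 6.0
tcp_pos: [0.643, 0.1505, 0.0357]
ee_rot: [-2.439, -1.976, 0.005]
ft_force: [-0.4, -0.1, 0.2]
opening: 1.0
grasp_force: 0.0
```

carry_out(
  steps=[
    {"hand": 0,"linear": [0,0,0],"delta_rot": [0,0,0]},
    {"hand": 0,"linear": [0,0,0],"delta_rot": [0,0,0]},
    {"hand": 0,"linear": [0,0,0],"delta_rot": [0,0,0]},
    {"hand": 0,"linear": [0,0,0],"delta_rot": [0,0,0]},
    {"hand": 0,"linear": [0,0,0],"delta_rot": [0,0,0]},
    {"hand": 0,"linear": [0,0,0],"delta_rot": [0,0,0]},
    {"hand": 0,"linear": [0,0,0],"delta_rot": [0,0,0]},
    {"hand": 0,"linear": [0,0,0],"delta_rot": [0,0,0]},
  ],
)

```text
time_s: 6.8
tcp_pos: [0.6446, 0.1507, 0.038]
ee_rot: [2.441, 1.978, -0.0]
ft_force: [0.2, -0.3, 0.0]
opening: 0.0
grasp_force: 0.0
```

The gripper shut fully without gripping anything, so I'll look.

```bash
python3 - <<'E'
from h import *
a=snapshot("scene");b=snapshot("wrist")
a=cv2.resize(a[130:300,280:480],(700,595),interpolation=cv2.INTER_CUBIC)
cv2.imwrite("pics/s3.png",a);cv2.imwrite("pics/w3.png",b)
for n in("scene","wrist"):
    c=get_calibration(n)
    for o in("paddle_dog","knob_dog"): print(n,o,[(round(r["score"],2),np.round(world(r["position"],c),4).tolist()) for r in nets.look_for(o,n)[:2]])
s=manip.get_state();print(s["opening"],s["grasp_force"],s["tcp_pos"])
E
```

```text
scene paddle_dog [(0.82, [0.6532, 0.1472, 0.0571])]
scene knob_dog [(0.61, [0.5404, 0.0986, 0.061])]
wrist paddle_dog [(0.73, [0.6472, 0.167, 0.0548])]
wrist knob_dog [(0.95, [0.5315, 0.1181, 0.0295])]
0.005403462689639347 0.0 [0.64454481 0.15070182 0.03794419]
```

View pics/s3.png

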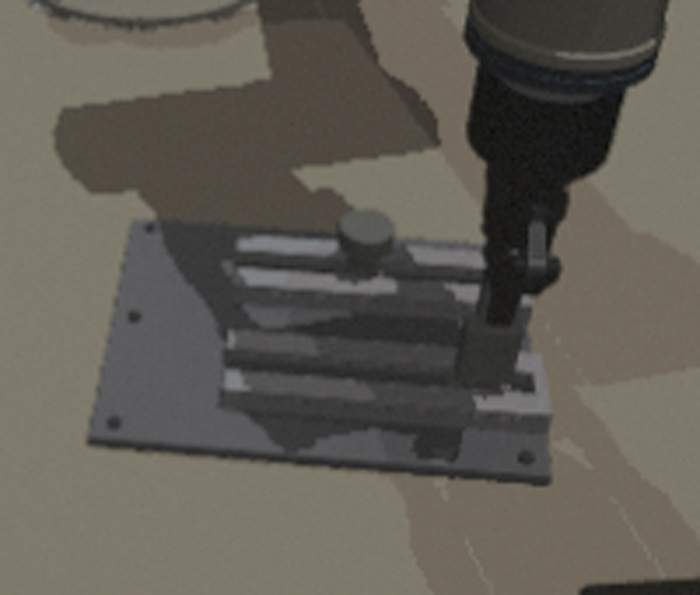

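View pics/w3.png

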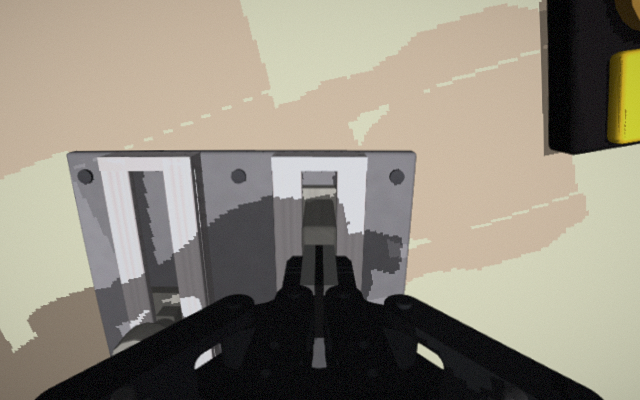

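```bash
python3 - <<'E'
from h import *
im=cv2.imread("pics/w3.png");c=get_calibration("wrist")
s=manip.get_state();o=np.array([.6446,.1507,.010]);yw=-.2112
R=np.array([[np.cos(yw),-np.sin(yw),0],[np.sin(yw),np.cos(yw),0],[0,0,1]])
pts={"top":[(a*.008,b*.017,.065) for a,b in((-1,-1),(-1,1),(1,1),(1,-1))],"bot":[(a*.008,b*.017,.02) for a,b in((-1,1),(1,1))],"foot":[(a*.0165,.02,.009) for a in(-1,1)],"tcp":[(0,0,.0277),(0,0,.046)]}
for k,v in pts.items(): print(k,np.round(proj(np.array(v)@R.T+o,c)).tolist())
v=im[180:400,220:420]
v=np.clip(255*(v/255.)**.5,0,255).astype(np.uint8)
cv2.imwrite("pics/w3c.png",cv2.resize(v,None,fx=2.7,fy=2.7,interpolation=cv2.INTER_CUBIC))
E
```

```text
top [[302.0, 292.0], [301.0, 226.0], [337.0, 226.0], [335.0, 293.0]]
bot [[305.0, 197.0], [333.0, 197.0]]
foot [[291.0, 187.0], [346.0, 187.0]]
tcp [[319.0, 230.0], [319.0, 243.0]]
```

View pics/w3c.png

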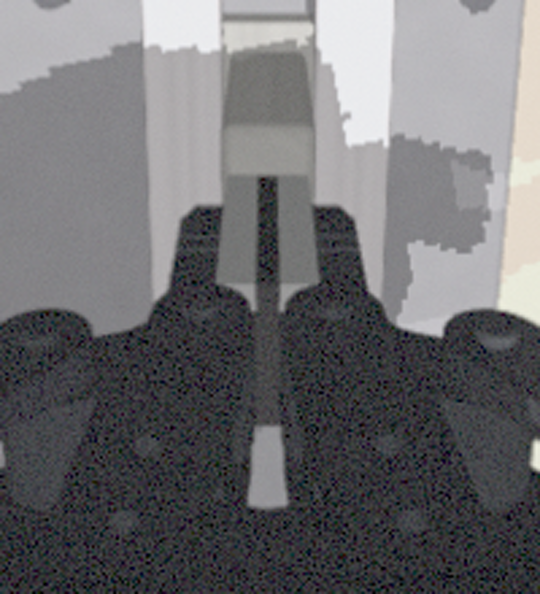

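The crop shows the two fingers on either side of the paddle (columns 302–336) and touching its sides. That disagrees with the opening and force readings, so I'll test by sliding the dog a little and looking again.

carry_out(
  steps=[
    {"hand": 0,"linear": [0,0,0],"delta_rot": [0,0,0]},
    {"hand": 0,"linear": [-0.2,0,0],"delta_rot": [0,0,0]},
    {"hand": 0,"linear": [-0.4,0,0],"delta_rot": [0,0,0]},
    {"hand": 0,"linear": [-0.4,0,0],"delta_rot": [0,0,0]},
    {"hand": 0,"linear": [-0.3,0,0],"delta_rot": [0,0,0]},
    {"hand": 0,"linear": [0,0,0],"delta_rot": [0,0,0]},
  ],
)

```text
time_s: 7.7
tcp_pos: [0.6362, 0.1109, 0.0381]
ee_rot: [-2.442, -1.976, 0.001]
ft_force: [0.2, 0.5, 0.6]
opening: -0.001
grasp_force: 0.0
```

```bash
cat > chk.py <<'E'
from h import *
for n in("wrist","scene","top"):
    im=snapshot(n);c=get_calibration(n);cv2.imwrite(f"pics/last_{n}.png",im)
    for f in (nets.look_for,nets.tip_of): print(n,[(round(r["score"],2),np.round(world(r["position"],c),4).tolist()) for r in f("paddle_dog",n)[:1]])
s=manip.get_state();print({k:np.round(s[k],4) for k in("time_s","tcp_pos","opening","grasp_force","ft_force","q")})
E
python3 chk.py
```

```text
wrist [(0.79, [0.6495, 0.1528, 0.0723])]
wrist [(0.66, [0.646, 0.1501, 0.0077])]
scene [(0.94, [0.6524, 0.1465, 0.0593])]
scene [(0.63, [0.6442, 0.1514, 0.0126])]
top []
top []
{'time_s': np.float64(8.15), 'tcp_pos': array([0.6365, 0.1128, 0.0379]), 'opening': np.float64(-0.0), 'grasp_force': np.float64(0.0), 'ft_force': array([-0.2566, -0.0988, -0.1852]), 'q': array([ 0.0831,  0.6918,  1.4393, -0.    ,  1.0105,  0.2915])}
```

View pics/last_wrist.png

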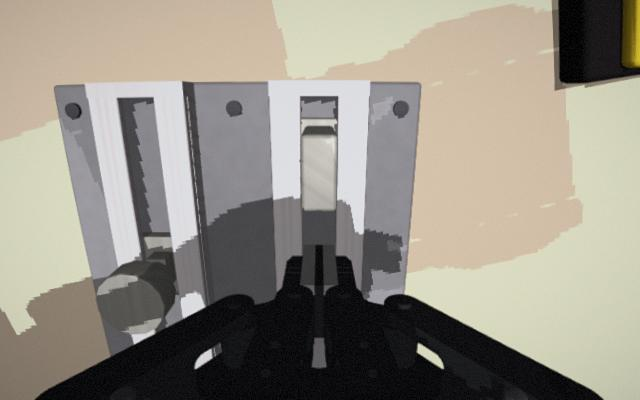

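```bash
python3 - <<'E'
from h import *
im=cv2.imread("pics/last_scene.png");c=get_calibration("scene");p=manip.get_state()["tcp_pos"]
print([np.round((proj(p+[0,0,h],c)[0]-[340,110])*4).tolist() for h in(0,.0187,.04,.06)])
v=im[110:260,340:480];v=cv2.resize(v,None,fx=4,fy=4,interpolation=cv2.INTER_CUBIC)
v=np.clip(255*(v/255.)**.5,0,255).astype(np.uint8)
for h in(0,.0187,.04,.06):
    u=np.int32((proj(p+[0,0,h],c)[0]-[340,110])*4);cv2.circle(v,tuple(int(k) for k in u),3,(0,0,255),-1)
cv2.imwrite("pics/s4.png",v)
E
```

```text
[[237.0, 489.0], [242.0, 464.0], [247.0, 434.0], [253.0, 405.0]]
```

View pics/s4.png

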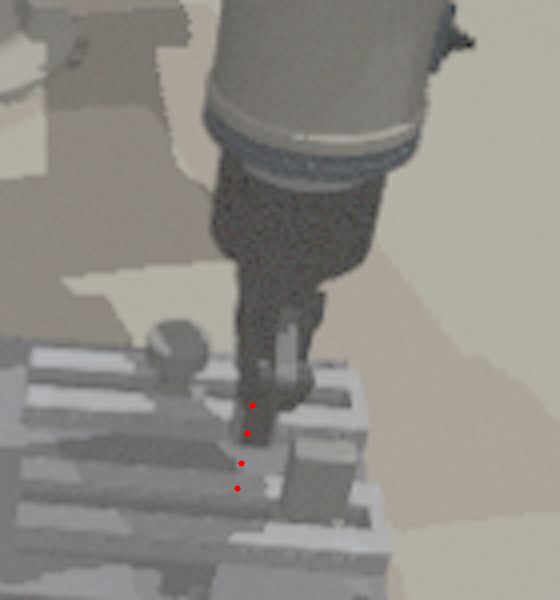

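The scene crop shows the shut fingertips near row 440, about 40 mm above the reported TCP dot at row 489. The fingers therefore passed above the paddle top. I'll measure this offset from both cameras.

```bash
python3 - <<'E'
from h import *
s=manip.get_state();p=s["tcp_pos"];R=cv2.Rodrigues(s["ee_rot"])[0]
cw=get_calibration("wrist");cs=get_calibration("scene")
for h in np.arange(.0,.061,.01):
    P=[p+R@np.array([x,y,-h]) for x,y in((.011,0),(-.011,0),(0.011,.008),(-.011,.008))]
    print(round(h,3),"wrist rows",np.round(proj(P[:2],cw)).tolist(),"scene crop",np.round((proj(P[2:],cs)-[340,110])*4).tolist())
g=cv2.cvtColor(cv2.imread("pics/last_wrist.png"),cv2.COLOR_BGR2GRAY).astype(int)
print("wrist cols 308,330 rows220-300",g[220:300:3,308].tolist(),g[220:300:3,330].tolist())
b=cv2.cvtColor(cv2.imread("pics/last_scene.png"),cv2.COLOR_BGR2GRAY).astype(int)
print(b[205:240,396:414:2])
E
```

```text
0.0 wrist rows [[319.0, 212.0], [319.0, 248.0]] scene crop [[258.0, 500.0], [217.0, 497.0]]
0.01 wrist rows [[319.0, 218.0], [319.0, 256.0]] scene crop [[261.0, 487.0], [220.0, 484.0]]
0.02 wrist rows [[319.0, 225.0], [319.0, 264.0]] scene crop [[264.0, 474.0], [222.0, 470.0]]
0.03 wrist rows [[319.0, 233.0], [319.0, 274.0]] scene crop [[267.0, 460.0], [225.0, 457.0]]
0.04 wrist rows [[319.0, 241.0], [319.0, 285.0]] scene crop [[270.0, 446.0], [227.0, 443.0]]
0.05 wrist rows [[319.0, 251.0], [319.0, 297.0]] scene crop [[273.0, 432.0], [230.0, 428.0]]
0.06 wrist rows [[319.0, 262.0], [319.0, 310.0]] scene crop [[276.0, 417.0], [232.0, 414.0]]
wrist cols 308,330 rows220-300 [70, 70, 71, 74, 74, 73, 70, 71, 66, 56, 58, 55, 57, 55, 57, 54, 55, 53, 55, 57, 54, 53, 96, 7, 16, 14, 15] [72, 72, 72, 71, 73, 67, 74, 71, 64, 56, 55, 52, 59, 57, 58, 57, 58, 56, 52, 60, 56, 58, 92, 4, 11, 7, 10]
[[ 67  63  26  26  28  31  34  49  49]
 [ 60  57  27  22  27  32  32  40  42]
 [ 55  53  30  29  25  28  32  34  34]
 [ 52  47  23  24  25  26  31  29  33]
 [ 53  41  31  24  23  25  28  32  30]
 [ 98  67
[... 461 characters left out ...]
 73  73  67  67  62  63  74  76  53]
 [ 57  75  73  74  76  76  75  77  46]
 [ 44  62  74  75  73  76  77  75  45]
 [ 43  45  75  78  75  76  75  77  44]
 [ 45  43  77  77  76  74  76  75  42]
 [ 50  43  61  78  74  78  79  76  41]
 [ 59  56  65  73  72  79  84  64  42]
 [ 66  66  71  66  68  98 108  88  42]
 [ 67  64  65  68  65  90 120  89  46]
 [ 67  66  66  68  67  67 119  74  50]
 [ 68  67  66  67  65  95 119  70  51]
 [ 64  59  65  70  70  92 122  62  51]
 [ 57  59  65  64  63  65  91  48  48]
 [ 57  60  61  62  58  57  55  40  48]
 [ 50  53  52  55  54  52  54  44  47]
 [ 47  45  50  48  50  46  52  46  50]
 [ 45  45  47  45  43  41  50  48  49]
 [ 52  47  47  45  48  41  49  52  42]]
```

Both cameras give the same result: the real fingertips sit about 42 mm behind the reported TCP. For tips at z = 0.037 the reported z should be about -0.005. I'll open, go back over the paddle, descend and grip.

carry_out(
  steps=[
    {"hand": 100,"linear": [0,0,0],"delta_rot": [0,0,0]},
    {"hand": 100,"linear": [0,0,0],"delta_rot": [0,0,0]},
    {"hand": 100,"linear": [0,0,0],"delta_rot": [0,0,0]},
    {"hand": 100,"linear": [0,0,0],"delta_rot": [0,0,0]},
    {"hand": 100,"linear": [0,0,0],"delta_rot": [0,0,0]},
    {"hand": 100,"linear": [0.43,0,0],"delta_rot": [0,0,0]},
    {"hand": 100,"linear": [0.43,0,0],"delta_rot": [0,0,0]},
    {"hand": 100,"linear": [0.43,0,0],"delta_rot": [0,0,0]},
    {"hand": 100,"linear": [0,0,0],"delta_rot": [0,0,0]},
  ],
)

```text
time_s: 9.05
tcp_pos: [0.6449, 0.1528, 0.038]
ee_rot: [2.439, 1.98, 0.001]
ft_force: [-0.3, -1.0, -0.2]
opening: 1.002
grasp_force: 0.0
```

carry_out(
  steps=[
    {"hand": 100,"linear": [0,0,0.3],"delta_rot": [0,0,0]},
    {"hand": 100,"linear": [0,0,0.3],"delta_rot": [0,0,0]},
    {"hand": 100,"linear": [0,0,0.3],"delta_rot": [0,0,0]},
    {"hand": 100,"linear": [0,0,0],"delta_rot": [0,0,0]},
  ],
)

```text
time_s: 9.45
tcp_pos: [0.6433, 0.1499, 0.0091]
ee_rot: [-2.44, -1.977, 0.004]
ft_force: [0.2, -0.4, -0.3]
opening: 0.999
grasp_force: 0.0
```

carry_out(
  steps=[
    {"hand": 100,"linear": [0,0,0.25],"delta_rot": [0,0,0]},
    {"hand": 100,"linear": [0,0,0.25],"delta_rot": [0,0,0]},
    {"hand": 0,"linear": [0,0,0],"delta_rot": [0,0,0]},
    {"hand": 0,"linear": [0,0,0],"delta_rot": [0,0,0]},
    {"hand": 0,"linear": [0,0,0],"delta_rot": [0,0,0]},
    {"hand": 0,"linear": [0,0,0],"delta_rot": [0,0,0]},
    {"hand": 0,"linear": [0,0,0],"delta_rot": [0,0,0]},
    {"hand": 0,"linear": [0,0,0],"delta_rot": [0,0,0]},
    {"hand": 0,"linear": [0,0,0],"delta_rot": [0,0,0]},
  ],
)

```text
time_s: 10.35
tcp_pos: [0.6448, 0.1505, -0.0036]
ee_rot: [2.441, 1.978, 0.001]
ft_force: [-0.9, 0.4, 5.6]
opening: 0.178
grasp_force: 59.4
```

Gripped at 59 N. Now I'll slide it along the slot.

carry_out(
  steps=[
    {"hand": 0,"linear": [-0.2,0,0],"delta_rot": [0,0,0]},
    {"hand": 0,"linear": [-0.4,0,0],"delta_rot": [0,0,0]},
    {"hand": 0,"linear": [-0.4,0,0],"delta_rot": [0,0,0]},
    {"hand": 0,"linear": [-0.4,0,0],"delta_rot": [0,0,0]},
    {"hand": 0,"linear": [-0.2,0,0],"delta_rot": [0,0,0]},
  ],
)

```text
time_s: 10.85
tcp_pos: [0.6348, 0.1026, -0.0036]
ee_rot: [2.441, 1.977, 0.002]
ft_force: [1.4, 2.6, 4.1]
opening: 0.181
grasp_force: 59.4
```

carry_out(
  steps=[
    {"hand": 0,"linear": [-0.4,0,0],"delta_rot": [0,0,0]},
    {"hand": 0,"linear": [-0.4,0,0],"delta_rot": [0,0,0]},
    {"hand": 0,"linear": [-0.4,0,0],"delta_rot": [0,0,0]},
    {"hand": 0,"linear": [-0.4,0,0],"delta_rot": [0,0,0]},
    {"hand": 0,"linear": [-0.4,0,0],"delta_rot": [0,0,0]},
    {"hand": 0,"linear": [-0.3,0,0],"delta_rot": [0,0,0]},
  ],
)

```text
time_s: 11.45
tcp_pos: [0.6205, 0.0352, -0.0036]
ee_rot: [2.441, 1.977, 0.001]
ft_force: [0.7, 3.9, 5.6]
opening: 0.176
grasp_force: 59.7
```

carry_out(
  steps=[
    {"hand": 0,"linear": [-0.4,0,0],"delta_rot": [0,0,0]},
    {"hand": 0,"linear": [-0.4,0,0],"delta_rot": [0,0,0]},
    {"hand": 0,"linear": [-0.4,0,0],"delta_rot": [0,0,0]},
    {"hand": 0,"linear": [-0.4,0,0],"delta_rot": [0,0,0]},
    {"hand": 0,"linear": [-0.4,0,0],"delta_rot": [0,0,0]},
    {"hand": 0,"linear": [-0.4,0,0],"delta_rot": [0,0,0]},
    {"hand": 0,"linear": [-0.3,0,0],"delta_rot": [0,0,0]},
    {"hand": 0,"linear": [0,0,0],"delta_rot": [0,0,0]},
  ],
)

```text
time_s: 12.25
tcp_pos: [0.6035, -0.0448, -0.0036]
ee_rot: [2.441, 1.976, 0.0]
ft_force: [-0.7, -5.5, 8.7]
opening: 0.182
grasp_force: 59.7
```

```bash
python3 chk.py; python3 - <<'E'
from h import *
im=cv2.imread("pics/last_scene.png")[130:330,140:450];cv2.imwrite("pics/s5.png",cv2.resize(im,None,fx=2.5,fy=2.5))
c=get_calibration("scene");print(nets.tip_of("knob_dog","scene"))
E
```

```text
wrist [(0.56, [0.6074, -0.0291, 0.0692])]
wrist [(0.93, [0.6037, -0.0454, 0.0079])]
scene [(0.67, [0.6122, -0.0397, 0.0213])]
scene [(0.8, [0.6028, -0.0393, 0.01])]
top []
top []
{'time_s': np.float64(12.7), 'tcp_pos': array([ 0.6036, -0.0443, -0.0036]), 'opening': np.float64(0.1804), 'grasp_force': np.float64(59.7203), 'ft_force': array([-1.6052, -4.5315,  8.4176]), 'q': array([-1.7140e-01,  7.0660e-01,  1.5745e+00, -1.0000e-03,  8.5970e-01,
        3.8000e-02])}
[{'position': [0.1551, 0.028, 0.8829], 'score': 0.52}]
```

carry_out(
  steps=[
    {"hand": 0,"linear": [0,0,-0.2],"delta_rot": [0,0,0]},
    {"hand": 0,"linear": [0,0,-0.4],"delta_rot": [0,0,0]},
    {"hand": 0,"linear": [0,0,-0.3],"delta_rot": [0,0,0]},
    {"hand": 0,"linear": [0,0,-0.2],"delta_rot": [0,0,0]},
    {"hand": 0,"linear": [0,0,0],"delta_rot": [0,0,0]},
  ],
)

```text
time_s: 13.25
tcp_pos: [0.6041, -0.0433, 0.0302]
ee_rot: [2.44, 1.977, 0.002]
ft_force: [0.4, 0.8, -2.7]
opening: 0.184
grasp_force: 58.6
```

Lifted: the wrist force shows the dog's weight and the grip holds. Next is the carry to the tray.

carry_out(
  steps=[
    {"hand": 0,"linear": [-0.3,-0.1,0],"delta_rot": [0,0,0]},
    {"hand": 0,"linear": [-0.6,-0.17,0],"delta_rot": [0,0,0]},
    {"hand": 0,"linear": [-0.7,-0.19,0],"delta_rot": [0,0,0]},
    {"hand": 0,"linear": [-0.7,-0.19,0],"delta_rot": [0,0,0]},
    {"hand": 0,"linear": [-0.7,-0.19,0],"delta_rot": [0,0,0]},
    {"hand": 0,"linear": [-0.7,-0.19,0],"delta_rot": [0,0,0]},
    {"hand": 0,"linear": [-0.7,-0.19,0],"delta_rot": [0,0,0]},
    {"hand": 0,"linear": [-0.7,-0.19,0],"delta_rot": [0,0,0]},
  ],
)

```text
time_s: 14.05
tcp_pos: [0.5291, -0.1852, 0.0285]
ee_rot: [-2.44, -1.977, 0.001]
ft_force: [0.3, 0.5, -2.5]
opening: 0.179
grasp_force: 58.6
```

carry_out(
  steps=[
    {"hand": 0,"linear": [-0.7,-0.19,0],"delta_rot": [0,0,0]},
    {"hand": 0,"linear": [-0.7,-0.19,0],"delta_rot": [0,0,0]},
    {"hand": 0,"linear": [-0.7,-0.19,0],"delta_rot": [0,0,0]},
    {"hand": 0,"linear": [-0.7,-0.19,0],"delta_rot": [0,0,0]},
    {"hand": 0,"linear": [-0.6,-0.17,0],"delta_rot": [0,0,0]},
    {"hand": 0,"linear": [-0.58,-0.16,0],"delta_rot": [0,0,0]},
    {"hand": 0,"linear": [0,0,0],"delta_rot": [0,0,0]},
    {"hand": 0,"linear": [0,0,0],"delta_rot": [0,0,0]},
  ],
)

```text
time_s: 14.85
tcp_pos: [0.473, -0.2943, 0.0287]
ee_rot: [-2.441, -1.976, 0.0]
ft_force: [0.7, 0.5, -1.1]
opening: 0.181
grasp_force: 58.6
```

```bash
python3 chk.py; python3 - <<'E'
from h import *
for n in("scene","wrist"):
    c=get_calibration(n);print(n,[(round(r["score"],2),np.round(world(r["position"],c),4).tolist()) for r in nets.tip_of("tray",n)[:1]])
im=cv2.imread("pics/last_scene.png")[130:290,140:400];cv2.imwrite("pics/s6.png",cv2.resize(im,None,fx=3,fy=3))
E
```

```text
wrist [(0.82, [0.4725, -0.2811, 0.1036])]
wrist [(0.88, [0.4772, -0.2944, 0.037])]
scene [(0.73, [0.4831, -0.28, 0.0481])]
scene [(0.54, [0.5792, 0.0605, -0.0019])]
top [(0.8, [0.474, -0.2779, 0.0515])]
top [(0.84, [0.4738, -0.2924, 0.0416])]
{'time_s': np.float64(15.3), 'tcp_pos': array([ 0.4738, -0.294 ,  0.029 ]), 'opening': np.float64(0.1793), 'grasp_force': np.float64(58.5895), 'ft_force': array([-0.6869, -0.0713, -0.7253]), 'q': array([-0.6624,  0.6121,  1.6781,  0.    ,  0.8515, -0.4542])}
scene [(0.55, [0.4772, -0.295, -0.0])]
wrist [(0.87, [0.474, -0.294, 0.0017])]
```

View pics/s6.png

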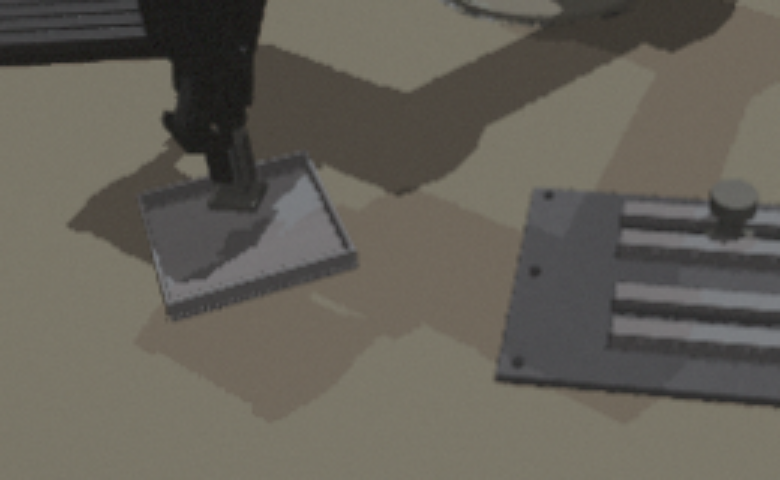

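The dog hangs upright over the tray, with its foot at about (235,195) in the crop, and the measured xy matches the tray centre. I'll lower it.

carry_out(
  steps=[
    {"hand": 0,"linear": [0,0,0.2],"delta_rot": [0,0,0]},
    {"hand": 0,"linear": [0,0,0.3],"delta_rot": [0,0,0]},
    {"hand": 0,"linear": [0,0,0.3],"delta_rot": [0,0,0]},
    {"hand": 0,"linear": [0,0,0.2],"delta_rot": [0,0,0]},
    {"hand": 0,"linear": [0,0,0.1],"delta_rot": [0,0,0]},
    {"hand": 0,"linear": [0,0,0.05],"delta_rot": [0,0,0]},
    {"hand": 0,"linear": [0,0,0],"delta_rot": [0,0,0]},
  ],
)

```text
time_s: 16.1
tcp_pos: [0.4737, -0.2942, -0.0056]
ee_rot: [-2.441, -1.978, 0.0]
ft_force: [-0.1, -0.6, -2.3]
opening: 0.176
grasp_force: 58.6
```

carry_out(
  steps=[
    {"hand": 0,"linear": [0,0,0.05],"delta_rot": [0,0,0]},
    {"hand": 0,"linear": [0,0,0],"delta_rot": [0,0,0]},
  ],
)

```text
time_s: 16.3
tcp_pos: [0.4738, -0.2943, -0.0069]
ee_rot: [2.441, 1.978, 0.0]
ft_force: [-0.3, -0.2, -2.1]
opening: 0.18
grasp_force: 58.6
```

carry_out(
  steps=[
    {"hand": 0,"linear": [0,0,0.03],"delta_rot": [0,0,0]},
    {"hand": 0,"linear": [0,0,0.03],"delta_rot": [0,0,0]},
    {"hand": 0,"linear": [0,0,0],"delta_rot": [0,0,0]},
  ],
)

```text
time_s: 16.6
tcp_pos: [0.4736, -0.2942, -0.0089]
ee_rot: [-2.441, -1.978, 0.0]
ft_force: [0.2, -0.3, -2.1]
opening: 0.182
grasp_force: 58.6
```

carry_out(
  steps=[
    {"hand": 0,"linear": [0,0,0.03],"delta_rot": [0,0,0]},
    {"hand": 0,"linear": [0,0,0],"delta_rot": [0,0,0]},
  ],
)

```text
time_s: 16.8
tcp_pos: [0.4737, -0.2943, -0.0096]
ee_rot: [2.441, 1.978, 0.0]
ft_force: [-0.2, 0.4, 0.7]
opening: 0.179
grasp_force: 58.7
```

The force changed sign, so the foot is on the tray floor. I'll release and retreat.

carry_out(
  steps=[
    {"hand": 30,"linear": [0,0,0],"delta_rot": [0,0,0]},
    {"hand": 60,"linear": [0,0,0],"delta_rot": [0,0,0]},
    {"hand": 100,"linear": [0,0,0],"delta_rot": [0,0,0]},
    {"hand": 100,"linear": [0,0,0],"delta_rot": [0,0,0]},
    {"hand": 100,"linear": [0,0,0],"delta_rot": [0,0,0]},
    {"hand": 100,"linear": [0,0,0],"delta_rot": [0,0,0]},
    {"hand": 100,"linear": [0,0,0],"delta_rot": [0,0,0]},
    {"hand": 100,"linear": [0,0,-0.2],"delta_rot": [0,0,0]},
    {"hand": 100,"linear": [0,0,-0.5],"delta_rot": [0,0,0]},
    {"hand": 100,"linear": [0,0,-0.8],"delta_rot": [0,0,0]},
  ],
)

```text
time_s: 17.8
tcp_pos: [0.473, -0.2937, 0.0352]
ee_rot: [-2.439, -1.977, 0.001]
ft_force: [0.1, -0.7, 0.2]
opening: 1.0
grasp_force: 0.0
```

carry_out(
  steps=[
    {"hand": 100,"linear": [0,0,-0.9],"delta_rot": [0,0,0]},
    {"hand": 100,"linear": [0,0,-0.9],"delta_rot": [0,0,0]},
    {"hand": 100,"linear": [0,0,-0.9],"delta_rot": [0,0,0]},
    {"hand": 100,"linear": [0,0,-0.5],"delta_rot": [0,0,0]},
    {"hand": 100,"linear": [0,0,0],"delta_rot": [0,0,0]},
    {"hand": 100,"linear": [0,0,0],"delta_rot": [0,0,0]},
  ],
)

```text
time_s: 18.4
tcp_pos: [0.4736, -0.2942, 0.1313]
ee_rot: [2.441, 1.978, 0.0]
ft_force: [0.4, 0.2, 0.0]
opening: 0.999
grasp_force: 0.0
```

```bash
python3 chk.py; python3 - <<'E'
from h import *
c=get_calibration("scene");print([np.round(world(r["position"],c),4).tolist() for r in nets.tip_of("knob_dog","scene")[:1]])
E
```

```text
wrist [(0.74, [0.4773, -0.2888, 0.0515])]
wrist [(0.77, [0.4748, -0.2935, -0.0006])]
scene [(0.73, [0.48, -0.2925, 0.0381])]
scene [(0.75, [0.4747, -0.2902, 0.0058])]
top [(0.76, [0.4713, -0.2883, 0.0434])]
top [(0.72, [0.4724, -0.297, 0.0026])]
{'time_s': np.float64(18.85), 'tcp_pos': array([ 0.4736, -0.2942,  0.131 ]), 'opening': np.float64(1.0015), 'grasp_force': np.float64(0.0), 'ft_force': array([0.1671, 0.7248, 0.7699]), 'q': array([-0.6629,  0.469 ,  1.5881, -0.    ,  1.085 , -0.4542])}
[[0.5364, 0.1032, 0.0083]]
```

```bash
python3 -c "
from workcell import manip
print(manip.finish_job())"
```

```text
the job is handed in; nothing more can be done
None
```

I slid the paddle dog to the open mouth, lifted it out and set it down near the centre of the tray, where all three cameras place it with its foot on the floor. The knob dog has not moved within measurement accuracy, and I handed the job in at about 19 s (the hand-in returned no verdict).

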